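Put the scraper away in its safety block

ROBOT

A 6-joint arm with a two-finger parallel gripper is mounted at the origin on a cart in front of the work surface, level with it; the furniture and walls round the work are solid. World frame = base frame: x ahead of the robot, y to its left, z up, the work surface at z = 0. Lengths are in m, angles in rad, forces in N, time in s.
With the tool pointing down it reaches from about 0.325 to 0.775 m from the base axis. Payload 5.5 kg.
Tool frame: the origin (TCP) lies midway between the tips of the shut fingers; the grasp point (between the pads) lies 19 mm behind it; z points along the fingers, y is the line along which they close (so a half turn about z gives the same grasp; the last joint's range is limited). The gripper opens to 85 mm and grips with 20 to 120 N. Pads are 22 mm wide; open, the fingers measure 114 mm over their backs; the gripper's body (76 mm by 85 mm) begins 54 mm behind the grasp point. The pads swing forward as they close: fully open they stand 13 mm farther back than shut.
Start: joints at [1.194, 0.091, 1.231, -0, 1.82, -0.057], TCP at [0.189, 0.57, 0.231] pointing down, gripper open.
Joint ranges: [-2.87, 2.87], [-0.86, 2.18], [0.17, 2.46], [-1.51, 4.65], [0.06, 2.69], [-2.65, 2.65]. Speed limits (rad/s): [2.57, 2.57, 3.01, 3.14, 3.14, 3.14].

INTERFACE

Orientations are given as a 3x3 rotation matrix whose columns are the frame's x, y, z axes.
In Python, from station import bot gives the robot as it stands.
- The arm moves only by the tool apply_moves, never from a script. Its arguments are lists of equal length, an entry for each row: "dp": the shift along the tool's x, y, z in cm, a list of three; "dr": the turn, a rotation vector about the tool's x, y, z in degrees, a list of three; "jaw": the opening, from 0 (shut) to 1 (fully open). A call has 1 to 12 rows; each row shifts and turns the commanded pose from where the row before left it, along the tool's axes as they then stand; what a row does not reach is not made up. A row lasts 1/10 s, in which the tool goes at most 50 mm and 8.59 degrees, less where a joint would pass 70% of its speed; a pose out of reach is approached as far as the arm can. A call is refused whole if a number of a shift passes 5 or a number of a turn 8.59, either way. A call with a gripper value outside its range is refused whole. The fingers move at their own pace and stop on an object; "newtons" is the grip in N (left out, the last holds). Time passes only in rows, so rows that do not move let the fingers close. It gives the time, the measured TCP pose, the force, the opening and the grip force at its end, in the units of the state.
- bot.read_state(): the state, without advancing time (a new reading comes with each control period).
- bot.read_camera(name): name is "scene" or "top" or "wrist"; returns a dict with "image" (400x640x3 uint8, red, green, blue), "fov_y" (degrees; the focal length in pixels is half the picture's height over the tangent of half this angle, whatever the lens; pixels are square), "cx", "cy" (the principal point, pixels), "rvec" (rotation vector, rad) and "tvec" (3), from world to camera coordinates, as OpenCV has them. Camera axes: x right, y down, z forward; pixel columns grow to the right and rows downward; lengths in m; the calibration is good to about 2 mm. A picture is of the moment at which its call begins. There is no depth.
- bot.job_done(): hands the job in; it is judged then, once.
The state is a dict: "time_s": time; "joints": joint angles; "qd": joint speeds; "effort": joint torques, N m; "tcp_pos": TCP position; "orientation": TCP orientation; "ft_force": force on the tool from outside, world axes, zero at the start; "moment": the same for the moment, N m; "opening": finger opening in m; "finger_force": force on a finger pad.
Only numpy, scipy, OpenCV 4.12 (cv2) and the standard library are available. Lean on these libraries where they do the work, as an engineer would, in place of code of your own. Each camera call takes 0.05 s, during which the arm holds its last target. There are 200 camera calls.

TASK

Take the flat scraper out of its drip stand and slide its blade edge-first, fully home, into the slot of the safety block. Then press the block's hinged keeper down over the end of the blade until it snaps shut and stays shut, and leave the cup, timer and coverslip box where they are.

Things in the scene. Friction and masses are not known exactly. Their poses are not given: they have to be found in the camera images.
- scraper: bench scraper: flat steel blade 3 mm thick (its x), 90 mm long (y), 38 mm high, a 44 mm long tang above it (z 38 to 54 mm), on that a black grip bar. 0.1 to 0.2 kg. Origin: middle of the blade's lower long edge, which goes in first; z up through the grip. At the start it stands loosely in the drip stand, and may lean a little. It is the same either way round.
- scraper_grip (a point): middle of the scraper's grip bar, 66 mm above its lower edge: the bar is 16 mm thick (x), 50 mm long (y), 32 mm high. Take it here from above, fingers closing along x. Axes as the scraper's.
- drip_stand: fixed low grey block in which the scraper stands at the start: 76 mm (x) by 136 mm (y), 30 mm high, no keeper; loose slot along y, 6 mm wide, 96 mm long, its floor at z = 5 mm. Origin: centre of its underside, below the slot; z up. Its place and the safety block's can be exchanged.
- block: fixed safety block: grey housing 92 mm (x) by 168 mm (y), 41 mm high, holding a flat aluminium liner (74 by 140 mm, top at z = 46 mm) with one slot along y and a hinged keeper at the +y end. Origin: centre of the housing's underside; z up. Blade fully home: scraper origin at z = 8 mm, the blade's end shoulders flush with the liner's top.
- block_top (a point): point on the housing's centre line at the height of the liner's top. The slot: 5 mm wide (x), 95 mm long (y, centred here), 38 mm deep, 1.5 mm lead-in. The liner is stiff to shift along x (10 N) and stands anywhere from 9 mm to -x to 9 mm to +x of this point: not reported, so look or feel for the slot. Elsewhere the liner's top is smooth and closed. Axes as the block's.
- keeper (a joint): keeper angle, rad: 0 open (19 degrees outward of upright), 1.9 shut over the blade's +y end. Steel flap 30 mm wide (x, centred on the slot), 29 long, 5 thick; hinge along block x at y = 62, z = 50 mm; shut, it spans y 33 to 62, top at z = 52.5 mm. Swung over, it stops on a sprung detent near 1.1 rad; a push of 5 to 10 N snaps it shut. Needs the blade home.
- white_lid_cup: specimen cup with white lid, 56 mm wide, 60 mm high, behind the work; not to be moved. Origin: centre of its underside.
- timer: white bench timer, 68 x 64 x 22 mm, behind the work; not to be moved. Origin: centre of its underside.
- coverslip_box: flat whitish box, 52 x 52 x 16 mm, behind the work; not to be moved. Origin: centre of its underside.

How it is judged:
On the way:
1. the scraper's blade is fully home in the slot while the keeper is still open (z of scraper in the frame of block below 0.0105 m and x of scraper in the frame of block between -0.014 and 0.014 m and y of scraper in the frame of block between -0.006 and 0.006 m and angle between the z axis of scraper and the z axis of block, either way round below 0.08 rad and value of joint keeper below 1.2 rad), for 0.2 s.
At the end, for the whole second after the job is handed in: the scraper stands upright (within 0.08 rad) in the slot of the safety block, fully home (its lower edge within 2.5 mm of the slot floor), at rest, and the keeper is shut (above 1.82 rad) (z of scraper in the frame of block below 0.0105 m and x of scraper in the frame of block between -0.014 and 0.014 m and y of scraper in the frame of block between -0.006 and 0.006 m and angle between the z axis of scraper and the z axis of block, either way round below 0.08 rad and value of joint keeper above 1.82 rad and linear speed of scraper below 0.02 m/s); the robot touches nothing.
It fails at once if the white-lidded cup is moved more than 3 cm (distance of white_lid_cup from where it was at the start of the episode above 0.03 m).
It fails at once if the timer is moved more than 3 cm (distance of timer from where it was at the start of the episode above 0.03 m).
It fails at once if the coverslip box is moved more than 3 cm (distance of coverslip_box from where it was at the start of the episode above 0.03 m).
It also fails if it takes over 67 s, if anything falls off the work surface, if the arm or the gripper's body presses on something with over 40 N, if the wrist force passes 120 N, or if a joint passes its speed limit or range.

## Working session

There is one attempt and no reset: what is moved stays moved. The work goes in short steps, Python scripts to look and compute and a tool call to move; the robot and the scene stay as the last step left them, time stands still between calls to the robot, and variables do not carry over. Pictures are saved under pics/ and viewed, at most 10 in all, crops included, and the job is handed in when it is done.

Besides the shell and the picture viewer there is one more tool, called after "Call:" as name(argument=value, ...), one argument or row to a line, values as JSON. apply_moves: Moves the arm, as the interface text tells. Its arguments: {"type":"object","properties":{"dp":{"type":"array","items":{"type":"array","items":{"type":"number"}}},"dr":{"type":"array","items":{"type":"array","items":{"type":"number"}}},"jaw":{"type":"array","items":{"type":"number"}},"newtons":{"type":"number"}},"required":["dp","dr","jaw"]}

```bash
mkdir -p pics; ls; cat > h.py <<'E'
import numpy as np, cv2
from station import bot
def cam(n):
    c=bot.read_camera(n); im=c["image"]; f=im.shape[0]/2/np.tan(np.radians(c["fov_y"])/2)
    K=np.array([[f,0,c["cx"]],[0,f,c["cy"]],[0,0,1]]); R=cv2.Rodrigues(np.array(c["rvec"],float))[0]; t=np.array(c["tvec"],float).ravel()
    return im,K,R,t
def save(p,im): cv2.imwrite(p,im[:,:,::-1])
def proj(C,P):
    P=np.atleast_2d(P)@C[2].T+C[3]; q=P@C[1].T; return q[:,:2]/q[:,2:]
def ray(C,uv):
    o=-C[2].T@C[3]; d=C[2].T@np.linalg.solve(C[1],[uv[0],uv[1],1]); return o,d/np.linalg.norm(d)
def atz(C,uv,z):
    o,d=ray(C,uv); return o+d*(z-o[2])/d[2]
def tri(obs):
    A=np.zeros((3,3));b=np.zeros(3)
    for C,uv in obs:
        o,d=ray(C,uv);M=np.eye(3)-np.outer(d,d);A+=M;b+=M@o
    return np.linalg.solve(A,b)
E
python3 - <<'E'
from h import *
import pickle
D={n:cam(n) for n in("scene","top","wrist")}
pickle.dump(D,open("d0.pkl","wb"))
for n in D: save(f"pics/{n}0.png",D[n][0]); print(n,D[n][1][0,0],-D[n][2].T@D[n][3],D[n][2][2])
s=bot.read_state();print(s)
E
```

```text
pics
scene 433.6400059667449 [ 0.18782011 -0.59192488  0.78823918] [ 0.35222529  0.64063282 -0.68229534]
top 398.5854613222878 [0.47748897 0.08496282 1.06262042] [ 0.09900225  0.02766329 -0.99470262]
wrist 357.8001726072085 [0.11554204 0.59476097 0.37314966] [ 0.28686782 -0.09661441 -0.95308578]
{'time_s': 0.15, 'joints': array([ 1.19427227e+00,  9.16838393e-02,  1.23164855e+00, -1.55830923e-06,
        1.81982166e+00, -5.67092093e-02]), 'qd': array([ 0.00140802, -0.00317341, -0.00385174, -0.00181402,  0.00109089,
        0.0005045 ]), 'effort': array([ 1.52377030e-03, -4.59372747e+01, -4.18525386e+01, -5.76159732e-05,
        9.55699536e-03,  2.49378843e-05]), 'tcp_pos': array([0.18855631, 0.56935723, 0.23038969]), 'orientation': array([[-9.49293498e-01,  3.14390723e-01, -5.72706620e-04],
       [ 3.14391233e-01,  9.49292390e-01, -1.45257535e-03],
       [ 8.69898214e-05, -1.55897427e-03, -9.99998781e-01]]), 'ft_force': array([0.19868544, 0.08175206, 0.36884779]), 'moment': array([-0.05928409,  0.00352353, -0.026875  ]), 'finger_force': 0.0, 'opening': 0.08536572838326964}
```

View pics/top0.png

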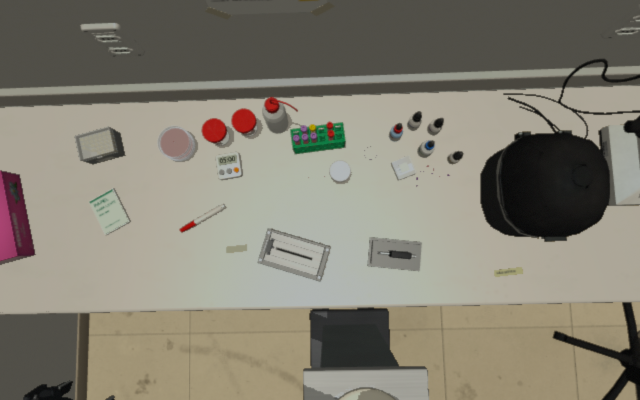

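View pics/scene0.png

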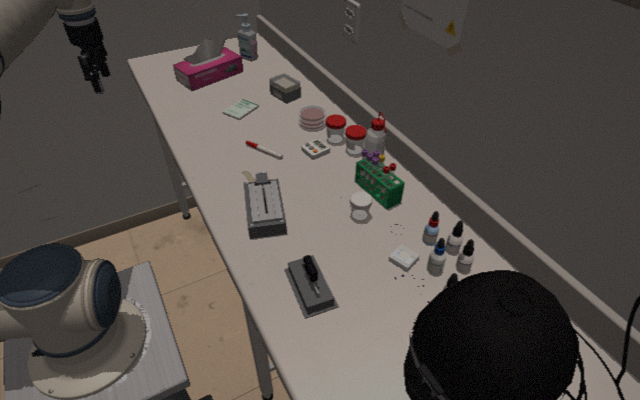

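The top view shows the safety block at about (294,254), with its keeper at the left (+y) end near (265,243). The drip stand and scraper are at about (395,254). The cup (340,171), timer (229,166) and coverslip box (403,169) sit behind them. Next I'll view enlarged crops.

```bash
python3 - <<'E'
from h import *
import pickle
D=pickle.load(open("d0.pkl","rb"))
a=cv2.resize(D["top"][0][222:287,250:350],(800,520),interpolation=cv2.INTER_CUBIC)  # 8x
A=cv2.resize(D["top"][0][225:285,250:350],None,fx=5,fy=5,interpolation=cv2.INTER_CUBIC)
B=cv2.resize(D["top"][0][225:285,360:420],None,fx=5,fy=5,interpolation=cv2.INTER_CUBIC)
C=cv2.resize(D["scene"][0][165:245,230:330],None,fx=3.75,fy=3.75,interpolation=cv2.INTER_CUBIC)
E=cv2.resize(D["scene"][0][245:325,270:370],None,fx=3.75,fy=3.75,interpolation=cv2.INTER_CUBIC)
im=np.vstack([np.hstack([A,B]),np.hstack([C,E,np.zeros((300,50,3),np.uint8)])])
save("pics/crop0.png",im)
print(atz(D["top"],(294,254),.045),atz(D["top"],(395,254),.03))
E
```

```text
[0.4491544  0.17126544 0.045     ] [ 0.44298688 -0.08614635  0.03      ]
```

View pics/crop0.png

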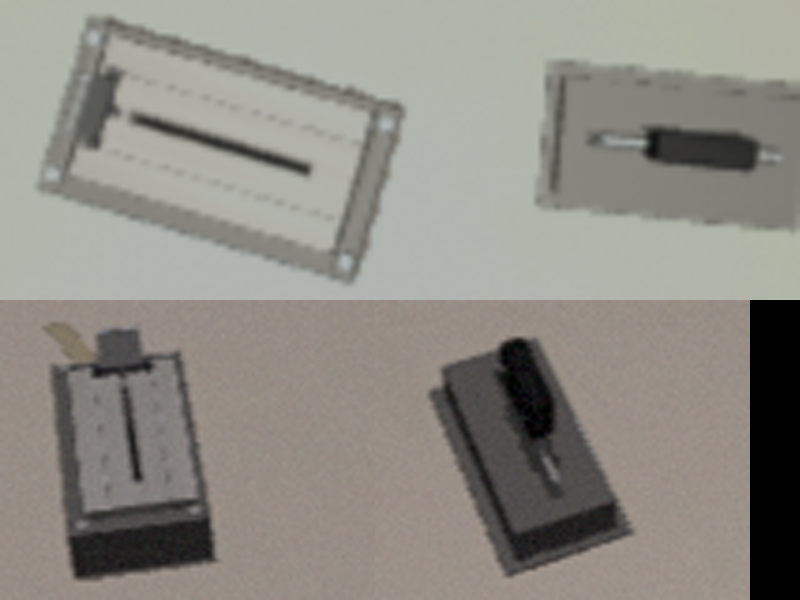

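```bash
python3 - <<'E'
from h import *
import pickle
D=pickle.load(open("d0.pkl","rb")); T=D["top"];S=D["scene"]
f=lambda p,s,o:((np.array(p)+.5)/s-.5+o)
top=lambda p:f(p,5,np.array([250,225])); topB=lambda p:f(np.array(p)-[500,0],5,np.array([360,225]))
sc=lambda p:f(np.array(p)-[0,300],3.75,np.array([230,165]))
scB=lambda p:f(np.array(p)-[375,300],3.75,np.array([270,245]))
c=[atz(T,top(p),.041) for p in [(90,18),(400,105),(350,280),(42,187)]]
print(np.round(c,4)); print("centre",np.mean(c,0), "sides",[np.linalg.norm(c[i]-c[i-1]) for i in range(4)])
y=(c[0]+c[3]-c[1]-c[2]);print("yaw of y",np.degrees(np.arctan2(y[1],y[0])))
a,b=[atz(T,top(p),.046) for p in [(133,118),(310,170)]];print("slot",a,b,(a+b)/2,np.linalg.norm(a-b),np.degrees(np.arctan2(*(a-b)[1::-1])))
for p,q in [((133,118),(125,388)),((310,170),(138,478))]: print("tri",tri([(T,top(p)),(S,sc(q))]))
a,b=[atz(T,topB(p),.082) for p in [(648,147),(757,152)]];print("grip top",a,b,(a+b)/2,np.linalg.norm(a-b),np.degrees(np.arctan2(*(a-b)[1::-1])))
a,b=[atz(T,topB(p),.03) for p in [(548,63),(538,205)]];print("stand end",a,b,np.linalg.norm(a-b),np.degrees(np.arctan2(*(a-b)[1::-1])))
print("tri grip ends top",tri([(T,topB((648,147))),(S,scB((514,348)))]),tri([(T,topB((757,152))),(S,scB((540,425)))]))
E
```

```text
[[0.5163 0.2384 0.041 ]
 [0.4682 0.0804 0.041 ]
 [0.3809 0.108  0.041 ]
 [0.4308 0.2639 0.041 ]]
centre [0.44908447 0.17267923 0.041     ] sides [np.float64(0.08921874932647816), np.float64(0.16516646332529125), np.float64(0.0915890276673336), np.float64(0.16376800870392133)]
yaw of y 72.66332055980051
slot [0.46482299 0.21626945 0.046     ] [0.43664575 0.12677941 0.046     ] [0.45073437 0.17152443 0.046     ] 0.09382123446115855 72.52262891396667
tri [0.46548034 0.21663031 0.04090543]
tri [0.43697697 0.12666711 0.04508353]
grip top [ 0.44503565 -0.06352279  0.082     ] [ 0.44146325 -0.11599516  0.082     ] [ 0.44324945 -0.08975898  0.082     ] 0.05259383672852311 86.10522628570499
stand end [ 0.48729727 -0.02199294  0.03      ] [ 0.41517366 -0.01428106  0.03      ] 0.07253473961492513 -6.103215770723559
tri grip ends top [ 0.44653845 -0.06562709  0.07345854] [ 0.43942313 -0.1179679   0.06890116]
```

The block centre is about (0.449,0.173), its +y axis is at yaw 72.6°, and the slot centre is about (0.451,0.1715,0.045), all matching the sizes given. The grip is near (0.443,-0.09), about 70 mm high. I'll turn the tool and move over the grip.

Call:
apply_moves(
  dp=[
    [0,0,0],
    [0,0,0],
    [0,0,0],
    [0,0,0],
    [0,0,0],
    [0,0,0],
    [0,0,0],
    [0,0,0],
    [0,0,0],
    [-4.2,2.1,0],
    [-4.2,2.1,0],
    [-4.2,2.1,0],
  ],
  dr=[
    [0,0,8.5],
    [0,0,8.5],
    [0,0,8.5],
    [0,0,8.5],
    [0,0,8.5],
    [0,0,8.5],
    [0,0,8.5],
    [0,0,8.5],
    [0,0,8.5],
    [0,0,0],
    [0,0,0],
    [0,0,0],
  ],
  jaw=[1,1,1,1,1,1,1,1,1,1,1,1],
)

```text
time_s: 1.35
tcp_pos: [0.241, 0.4373, 0.2304]
orientation: [[0.083, 0.997, -0.001], [0.997, -0.083, -0.001], [-0.001, -0.0, -1.0]]
ft_force: [0.2, -1.4, 0.3]
opening: 0.0854
finger_force: 0.0
```

Call:
apply_moves(
  dp=[
    [-4.2,2.1,0],
    [-4.2,2.1,0],
    [-4.2,2.1,0],
    [-4.2,2.1,0],
    [-4.2,2.1,0],
    [-4.2,2.1,0],
    [-4.2,2.1,0],
    [-4.2,2.1,0],
    [-4.2,2.1,0],
    [-4.2,2.1,0],
    [-4.2,2.1,0],
    [-4.2,2.1,0],
  ],
  dr=[
    [0,0,0],
    [0,0,0],
    [0,0,0],
    [0,0,0],
    [0,0,0],
    [0,0,0],
    [0,0,0],
    [0,0,0],
    [0,0,0],
    [0,0,0],
    [0,0,0],
    [0,0,0],
  ],
  jaw=[1,1,1,1,1,1,1,1,1,1,1,1],
)

```text
time_s: 2.55
tcp_pos: [0.4497, -0.0867, 0.2312]
orientation: [[0.084, 0.996, 0.0], [0.996, -0.084, 0.0], [0.0, 0.0, -1.0]]
ft_force: [1.9, 1.4, -0.6]
opening: 0.0855
finger_force: 0.0
```

Call:
apply_moves(
  dp=[
    [0,0,0],
    [0,0,0],
  ],
  dr=[
    [0,0,0],
    [0,0,0],
  ],
  jaw=[1,1],
)

```text
time_s: 2.75
tcp_pos: [0.4494, -0.0855, 0.2305]
orientation: [[0.087, 0.996, -0.002], [0.996, -0.087, 0.001], [0.001, -0.002, -1.0]]
ft_force: [-0.3, 0.7, 0.1]
opening: 0.0854
finger_force: 0.0
```

```bash
python3 - <<'E'
from h import *
import pickle
D=cam("wrist"); pickle.dump(D,open("d1.pkl","wb")); save("pics/w1.png",D[0])
s=bot.read_state();print(s["time_s"],s["tcp_pos"],s["orientation"],s["joints"])
E
```

```text
2.8 [ 0.44932127 -0.08450708  0.23091546] [[ 8.47662551e-02  9.96400380e-01 -9.82380533e-04]
 [ 9.96400647e-01 -8.47655447e-02  7.43612840e-04]
 [ 6.57664095e-04 -1.04187787e-03 -9.99999241e-01]] [-2.60687721e-01 -2.92928007e-01  1.58998870e+00  4.83433304e-04
  1.84567279e+00 -1.75688996e-01]
```

View pics/w1.png

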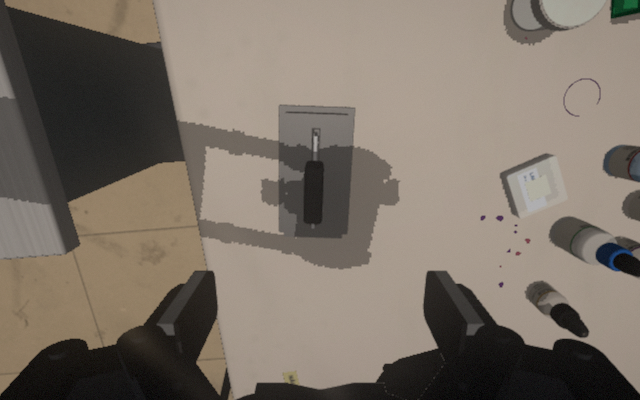

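The wrist view shows the stand at about (316,172), with the grip bar running from (315,162) to (313,223) and the tang end at (316,130).

```bash
python3 - <<'E'
from h import *
import pickle
W=pickle.load(open("d1.pkl","rb")); T=pickle.load(open("d0.pkl","rb"))["top"]
print("cam",-W[2].T@W[3],W[2].T)
for p in [(315,162),(313,223)]: print("grip",atz(W,p,.087),atz(W,p,.071))
print("tang end",atz(W,(316.5,130),.059))
c=[atz(W,p,.03) for p in [(279,105),(355,107),(347,238),(278,236)]];print(np.round(c,4),np.mean(c,0))
top=lambda p:((np.array(p)-[500,0]+.5)/5-.5+np.array([360,225]))
print("tri",tri([(W,(315,162)),(T,top((648,147)))]),tri([(W,(313,223)),(T,top((757,152)))]))
print("tcp proj",proj(W,[[.4493,-.0845,.231],[.443,-.09,.087]]))
E
```

```text
cam [ 0.45634616 -0.00784572  0.37351255] [[ 9.96331407e-01 -8.15275246e-02 -2.60190494e-02]
 [-8.55783747e-02 -9.50100806e-01 -2.99974667e-01]
 [-2.64527845e-04  3.01100849e-01 -9.53592265e-01]]
grip [ 0.44768163 -0.06044872  0.087     ] [ 0.44719777 -0.06338628  0.071     ]
grip [ 0.44126965 -0.11258582  0.087     ] [ 0.44042772 -0.11843492  0.071     ]
tang end [ 0.45063127 -0.03790849  0.059     ]
[[ 0.4176 -0.0151  0.03  ]
 [ 0.4875 -0.0229  0.03  ]
 [ 0.4719 -0.1529  0.03  ]
 [ 0.4009 -0.1446  0.03  ]] [ 0.44444951 -0.08386739  0.03      ]
tri [ 0.44441365 -0.0723344   0.02296634] [ 0.44081097 -0.1179108   0.0725108 ]
tcp proj [[319.06617261 274.60838887]
 [312.58892519 197.47198845]]
```

Call:
apply_moves(
  dp=[
    [-0.25,-0.46,2],
    [0,0,3],
    [0,0,2],
    [0,0,0],
    [0,0,0],
  ],
  dr=[
    [0,0,2.1],
    [0,0,0],
    [0,0,0],
    [0,0,0],
    [0,0,0],
  ],
  jaw=[1,1,1,1,1],
)

```text
time_s: 3.3
tcp_pos: [0.4447, -0.0857, 0.162]
orientation: [[0.119, 0.993, 0.0], [0.993, -0.119, 0.0], [0.0, 0.0, -1.0]]
ft_force: [-0.1, 0.2, 0.7]
opening: 0.085
finger_force: 0.0
```

```bash
python3 - <<'E'
from h import *
import pickle
D=cam("wrist"); pickle.dump(D,open("d2.pkl","wb"))
s=bot.read_state();print(s["time_s"],s["tcp_pos"],s["orientation"],s["joints"])
save("pics/w2.png",cv2.resize(D[0][100:360,220:420],None,fx=2.3,fy=2.3,interpolation=cv2.INTER_CUBIC))
E
```

```text
3.35 [ 0.44514385 -0.0860034   0.16288208] [[ 1.18982169e-01  9.92894205e-01  2.08363923e-03]
 [ 9.92896376e-01 -1.18981535e-01 -4.25869515e-04]
 [-1.74928780e-04  2.11950872e-03 -9.99997739e-01]] [-2.66018702e-01 -3.14939713e-01  1.72786956e+00  1.38560099e-04
  1.72654050e+00 -1.46732542e-01]
```

View pics/w2.png

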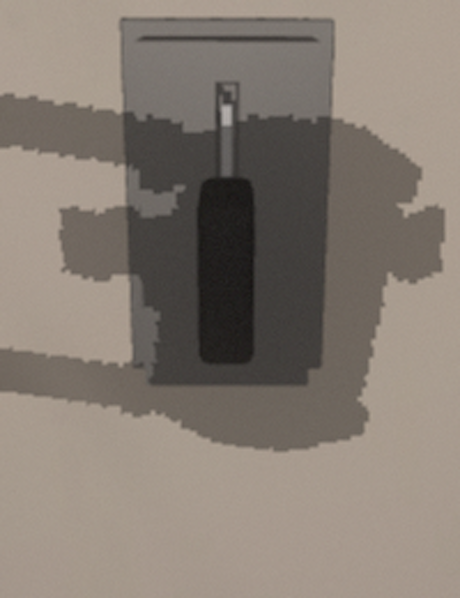

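The close view shows the grip bar at crop x 198–254 and y 179–363, aligned with the stand and with almost no lean. The slot's far end is at (227,82).

```bash
python3 - <<'E'
from h import *
import pickle
W=pickle.load(open("d1.pkl","rb")); V=pickle.load(open("d2.pkl","rb"))
u=lambda p:(np.array(p)+.5)/2.3-.5+np.array([220,100])
for a,b in [((315,162),(226,179)),((313,223),(226,363))]: print("tri",tri([(W,a),(V,u(b))]),atz(V,u(b),.087))
print("slot end",atz(V,u((227,82)),.03)); c=[atz(V,u(p),.03) for p in[(121,19),(333,19)]];print(c,np.mean(c,0))
print("width",atz(V,u((198,260)),.08),atz(V,u((254,260)),.08))
E
```

```text
tri [ 0.44577422 -0.07002345  0.03483033] [ 0.44705904 -0.05808023  0.087     ]
tri [ 0.44085912 -0.11279425  0.08636347] [ 0.4405208  -0.11246654  0.087     ]
slot end [ 0.44952875 -0.03867156  0.03      ]
[array([ 0.41798348, -0.01473846,  0.03      ]), array([ 0.48586347, -0.022786  ,  0.03      ])] [ 0.45192347 -0.01876223  0.03      ]
width [ 0.43597293 -0.0824536   0.08      ] [ 0.45200828 -0.08436449  0.08      ]
```

Call:
apply_moves(
  dp=[
    [-0.19,-0.1,2],
    [0,0,3],
    [0,0,3],
    [0,0,2],
    [0,0,1.05],
    [0,0,0],
    [0,0,0],
    [0,0,0],
    [0,0,0],
    [0,0,0],
    [0,0,0],
    [0,0,0],
  ],
  dr=[
    [0,0,0],
    [0,0,0],
    [0,0,0],
    [0,0,0],
    [0,0,0],
    [0,0,0],
    [0,0,0],
    [0,0,0],
    [0,0,0],
    [0,0,0],
    [0,0,0],
    [0,0,0],
  ],
  jaw=[1,1,1,1,1,0.5,0.3,0.2,0,0,0,0],
  newtons=50,
)

```text
time_s: 4.55
tcp_pos: [0.4439, -0.0887, 0.0519]
orientation: [[0.121, 0.993, 0.001], [0.993, -0.121, -0.0], [-0.0, 0.001, -1.0]]
ft_force: [-2.1, 0.2, 5.7]
opening: 0.0153
finger_force: 49.4
```

The scraper is gripped at a 15.3 mm opening. I'll lift it and go to a viewing pose short of the block.

Call:
apply_moves(
  dp=[
    [0,0,-2],
    [0,0,-4],
    [0,0,-4],
    [0,0,-2],
    [0,0,0],
    [0,0,0],
    [3.75,-1.77,0],
    [3.75,-1.77,0],
    [3.75,-1.77,0],
    [3.75,-1.77,0],
    [0,0,0],
    [0,0,0],
  ],
  dr=[
    [0,0,0],
    [0,0,0],
    [0,0,0],
    [0,0,0],
    [0,0,5.25],
    [0,0,5.25],
    [0,0,0],
    [0,0,0],
    [0,0,0],
    [0,0,0],
    [0,0,0],
    [0,0,0],
  ],
  jaw=[0,0,0,0,0,0,0,0,0,0,0,0],
)

```text
time_s: 5.75
tcp_pos: [0.4206, 0.0764, 0.1704]
orientation: [[0.297, 0.955, -0.0], [0.955, -0.297, -0.001], [-0.001, -0.0, -1.0]]
ft_force: [0.2, -0.4, -1.5]
opening: 0.0154
finger_force: 50.0
```

```bash
python3 - <<'E'
from h import *
import pickle
D=cam("wrist"); S=cam("scene"); pickle.dump((D,S),open("d3.pkl","wb")); save("pics/w3.png",D[0])
s=bot.read_state();print(s["time_s"],s["tcp_pos"],s["orientation"],s["ft_force"],s["opening"])
E
```

```text
5.85 [0.42095746 0.07503976 0.1704545 ] [[ 3.00068874e-01  9.53917440e-01 -4.35075354e-04]
 [ 9.53917299e-01 -3.00069091e-01 -5.72411637e-04]
 [-6.76586109e-04 -2.43262991e-04 -9.99999742e-01]] [ 0.12137678 -0.30428126 -1.78227932] 0.01538907938973688
```

View pics/w3.png

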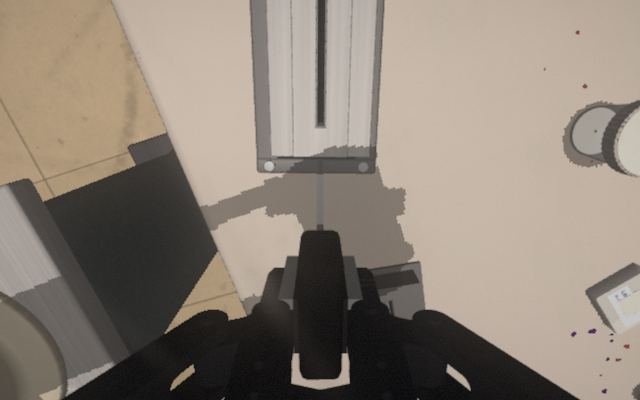

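The wrist view shows the slot running up from its near end at (321,127), and the block's near corners at (258,172) and (375,172). The held blade is seen edge-on near (320,175–230).

```bash
python3 - <<'E'
from h import *
import pickle
W,S=pickle.load(open("d3.pkl","rb")); g=cv2.cvtColor(W[0],cv2.COLOR_RGB2GRAY).astype(float)
for r in (5,60,110,122,126,130): print(r,g[r,310:334].astype(int))
for r in (180,200,220): print(r,g[r,308:334].astype(int))
def mid(r):
    x=np.arange(305,338); w=np.clip(150-g[r,305:338],0,None); return (x*w).sum()/w.sum()
rows=np.arange(3,115); m=np.array([mid(r) for r in rows]); k=np.polyfit(rows,m,1); print(k,np.std(m-np.polyval(k,rows)))
a=atz(W,(np.polyval(k,5),5),.046); b=atz(W,(np.polyval(k,127),127),.046)
d=(a-b)/np.linalg.norm(a-b); print("a",a,"end",b,"yaw",np.degrees(np.arctan2(d[1],d[0])),"centre",b+d*.0475)
print("housing corners",atz(W,(258,172),.041),atz(W,(375,172),.041))
E
```

```text
5 [181 182 180 183 184 163 134 110  65  54  52  54  57  55  63 103 130 156
 175 173 176 178 182 182]
60 [188 189 187 189 184 149 122 109  55  60  61  61  62  61  90 124 150 171
 180 181 183 187 189 188]
110 [193 192 193 191 186 162 130  95  58  58  61  61  58  70 112 143 170 184
 185 188 192 192 193 190]
122 [190 191 193 191 179 155 129  96  67  72  75  77  73  80 115 151 175 187
 186 189 191 191 191 191]
126 [192 191 191 193 181 150 130 125 120 120 120 119 118 119 121 143 175 187
 186 189 190 192 190 191]
130 [192 193 192 191 194 196 196 196 193 192 192 192 191 190 190 192 190 186
 186 188 191 192 191 191]
180 [123 122 121 122 122 122 122 121 120 116 117 115 115 116 116 121 122 123
 122 122 120 121 123 121 121 121]
200 [123 119 121 121 120 123 123 120 118 114 112 112 115 113 113 116 119 122
 122 121 122 121 119 120 121 122]
220 [122 121 121 122 119 120 120 121 114 112 111 111 110 108 110 113 119 120
 118 119 119 118 120 118 120 119]
[-8.47151297e-03  3.21164759e+02] 0.08597002850057231
a [0.46113225 0.20377851 0.046     ] end [0.43693638 0.12800146 0.046     ] yaw 72.29153709379149 centre [0.45138463 0.17325075 0.046     ]
housing corners [0.38076327 0.10916972 0.041     ] [0.46733579 0.08231717 0.041     ]
```

Call:
apply_moves(
  dp=[
    [2.5,0,0],
    [3.5,0,0],
    [2.5,0,0],
    [1.76,0,0],
    [0,0,2],
    [0,0,2.5],
    [0,0,1.5],
    [0,0,0.9],
    [0,0,0],
    [0,0,0],
  ],
  dr=[
    [0,0,0],
    [0,0,0],
    [0,0,0],
    [0,0,0],
    [0,0,0],
    [0,0,0],
    [0,0,0],
    [0,0,0],
    [0,0,0],
    [0,0,0],
  ],
  jaw=[0,0,0,0,0,0,0,0,0,0],
)

```text
time_s: 6.85
tcp_pos: [0.4521, 0.1733, 0.1026]
orientation: [[0.3, 0.954, 0.001], [0.954, -0.3, 0.0], [0.001, 0.001, -1.0]]
ft_force: [1.1, -0.2, -1.4]
opening: 0.0156
finger_force: 50.0
```

```bash
python3 - <<'E'
from h import *
import pickle
D=cam("wrist"); S=cam("scene");T=cam("top"); pickle.dump((D,S,T),open("d4.pkl","wb"))
s=bot.read_state();print(s["time_s"],s["tcp_pos"],s["orientation"],s["ft_force"],s["opening"])
tp=s["tcp_pos"];R=s["orientation"]
print("blade +y bottom corner proj",proj(D,[tp+R@[.045,0,.047],tp+R@[.0475,0,.055],tp+R@[-.0475,0,.055]]))
save("pics/w4.png",np.hstack([cv2.resize(D[0][80:300,240:400],None,fx=2.5,fy=2.5,interpolation=cv2.INTER_CUBIC),cv2.resize(S[0][120:252,220:316],None,fx=550/132,fy=550/132,interpolation=cv2.INTER_CUBIC)]))
E
```

```text
7.0 [0.45226859 0.17378097 0.10315682] [[ 2.99596134e-01  9.54063716e-01  2.14059548e-03]
 [ 9.54065265e-01 -2.99598112e-01  6.64762786e-04]
 [ 1.27554442e-03  1.84310743e-03 -9.99997488e-01]] [ 0.2808929   0.75626716 -2.10769238] 0.015371259854736353
blade +y bottom corner proj [[319.90339932 157.00827583]
 [319.8998216  150.00659167]
 [319.85832814 300.57137204]]
```

View pics/w4.png

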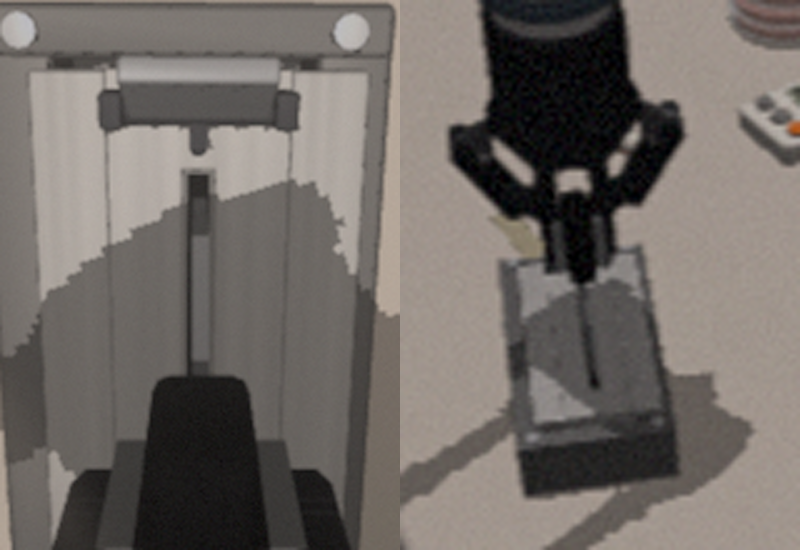

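The view shows the blade end at about crop (200,195), over the slot, whose far end is at about (199,172). They are close to aligned, so I'll measure the lateral profile.

```bash
python3 - <<'E'
from h import *
import pickle
W,S,T=pickle.load(open("d4.pkl","rb")); g=cv2.cvtColor(W[0],cv2.COLOR_RGB2GRAY).astype(int)
for r in (147,148,149,150,151,152,154,156,157,158,159,160,165,170,180,190,200,210,220,226): print(r,g[r,310:330])
s=bot.read_state();tp=s["tcp_pos"];R=s["orientation"]
print("centreline at end",proj(W,[tp+R@[x,0,.057] for x in (.04,.0475,.049)]))
print(proj(W,[tp+R@[.045,y,.047] for y in (-.0015,.0015)]),proj(W,[tp+R@[.045,y,.009] for y in (-.0015,.0015)]))
E
```

```text
147 [176 173 152 139 144 143 139 133 134 135 139 146 143 145 143 141 156 169
 170 171]
148 [177 169 133 111 125 124 117 109 109 109 118 125 125 125 122 123 145 169
 169 169]
149 [176 169 135 111 117 103  97  96  97  98  99  97  98 107 117 124 144 169
 169 171]
150 [176 171 140 121 107  69  46  43  46  48  50  48  50  80 112 122 147 169
 170 171]
151 [179 172 146 125 109  69  44  45  47  48  46  44  46  78 115 115 137 167
 168 171]
152 [177 171 146 126 108  68  44  47  46  48  44  45  43  78 112 107 132 168
 168 169]
154 [177 170 146 126 108  68  43  45  48  48  47  46  43  80 113 121 146 168
 170 171]
156 [176 171 146 126 105  67  46  47  46  44  46  46  46  81 113 122 145 167
 170 169]
157 [177 170 146 125 109  69  44  44  44  47  44  46  45  70  98 106 124 155
 168 169]
158 [177 170 142 119 109  67  47  48  49  49  50  51  47  62  82  87  94 141
 167 170]
159 [174 170 133 112 109  68  49  58  64  64  64  63  54  62  79  88  93 126
 154 156]
160 [176 168 134 112 107  63  49  62  70  70  73  71  62  63  81  88  94 105
 125 125]
165 [107 106  97  91  81  56  52  62  69  71  67  68  63
[... 163 characters left out ...]
108 105 106  99  85  87  94 104
 102 102]
190 [106 103  98  90  76  47  66  95 104 102 104 103 103  94  86  89  97 100
 101 102]
200 [105 102  96  92  76  39  64  93 103 103 102 102 101  94  85  86  95 102
 102 101]
210 [102 104  96  89  73  42  63  93 100 101 101  98 101  95  82  87  95  98
  99 101]
220 [103 101  96  89  70  39  62  90  98  99  98 100  99  93  82  88  98  98
  99 100]
226 [104 101  96  89  72  38  42  56  62  63  60  64  61  73  82  88  95  97
  96  99]
centreline at end [[319.89499519 162.7979299 ]
 [319.89865689 149.45720028]
 [319.89939925 146.75253495]]
[[317.08334009 157.00753275]
 [322.72342658 157.00901891]] [[316.44981701 172.14040864]
 [323.41579996 172.14203226]]
```

Call:
apply_moves(
  dp=[
    [0,-0.03,0],
    [0,0,0.5],
    [0,0,0.5],
    [0,0,0.3],
    [0,0,0.3],
    [0,0,0.3],
    [0,0,0.3],
    [0,0,0],
  ],
  dr=[
    [0,0,0],
    [0,0,0],
    [0,0,0],
    [0,0,0],
    [0,0,0],
    [0,0,0],
    [0,0,0],
    [0,0,0],
  ],
  jaw=[0,0,0,0,0,0,0,0],
)

```text
time_s: 7.8
tcp_pos: [0.4511, 0.1737, 0.0792]
orientation: [[0.299, 0.954, -0.001], [0.954, -0.299, -0.0], [-0.001, -0.001, -1.0]]
ft_force: [-0.6, 0.6, -1.7]
opening: 0.0152
finger_force: 50.0
```

The blade is about 14 mm into the slot with no contact force. I'll keep going down.

Call:
apply_moves(
  dp=[
    [0,0,0.5],
    [0,0,0.5],
    [0,0,0.5],
    [0,0,0.4],
    [0,0,0.2],
    [0,0,0.15],
    [0,0,0.1],
    [0,0,0],
  ],
  dr=[
    [0,0,0],
    [0,0,0],
    [0,0,0],
    [0,0,0],
    [0,0,0],
    [0,0,0],
    [0,0,0],
    [0,0,0],
  ],
  jaw=[0,0,0,0,0,0,0,0],
)

```text
time_s: 8.6
tcp_pos: [0.4513, 0.1738, 0.0563]
orientation: [[0.299, 0.954, 0.0], [0.954, -0.299, -0.0], [-0.0, 0.0, -1.0]]
ft_force: [0.3, 0.1, -1.8]
opening: 0.0153
finger_force: 50.0
```

```bash
python3 -c "
from h import *
s=bot.read_state();print(s['time_s'],s['tcp_pos'],s['ft_force'],s['moment'])"
```

```text
8.6 [0.45133662 0.17376208 0.05626692] [ 0.31769787  0.06877041 -1.77655403] [-0.01583561 -0.00335639 -0.03582678]
```

Bottom is near z = 0.009. I'll seat it gently until contact force appears.

Call:
apply_moves(
  dp=[
    [0,0,0.1],
    [0,0,0.1],
    [0,0,0.1],
    [0,0,0],
  ],
  dr=[
    [0,0,0],
    [0,0,0],
    [0,0,0],
    [0,0,0],
  ],
  jaw=[0,0,0,0],
)

```text
time_s: 9.0
tcp_pos: [0.4516, 0.1739, 0.055]
orientation: [[0.299, 0.954, 0.001], [0.954, -0.299, 0.0], [0.001, 0.001, -1.0]]
ft_force: [-3.9, -0.9, 6.4]
opening: 0.0154
finger_force: 51.3
```

It made contact at TCP z = 0.055, exactly the expected home height. I'll press a touch more, hold, then release and retreat.

Call:
apply_moves(
  dp=[
    [0,0,0.1],
    [0,0,0],
    [0,0,0],
    [0,0,-0.15],
    [0,0,0],
    [0,0,0],
    [0,0,0],
    [0,0,0],
  ],
  dr=[
    [0,0,0],
    [0,0,0],
    [0,0,0],
    [0,0,0],
    [0,0,0],
    [0,0,0],
    [0,0,0],
    [0,0,0],
  ],
  jaw=[0,0,0,0,0.3,0.6,1,1],
)

```text
time_s: 9.8
tcp_pos: [0.4513, 0.1738, 0.0535]
orientation: [[0.299, 0.954, -0.0], [0.954, -0.299, -0.0], [-0.0, -0.0, -1.0]]
ft_force: [0.0, 0.5, -0.0]
opening: 0.068
finger_force: 0.0
```

Call:
apply_moves(
  dp=[
    [0,0,0],
    [0,0,-1.5],
    [0,0,-3],
    [0,0,-4],
    [0,0,-4],
    [0,0,0],
    [0,0,0],
  ],
  dr=[
    [0,0,0],
    [0,0,0],
    [0,0,0],
    [0,0,0],
    [0,0,0],
    [0,0,0],
    [0,0,0],
  ],
  jaw=[1,1,1,1,1,1,1],
)

```text
time_s: 10.5
tcp_pos: [0.4521, 0.174, 0.1811]
orientation: [[0.299, 0.954, 0.004], [0.954, -0.299, 0.001], [0.002, 0.003, -1.0]]
ft_force: [-0.1, -0.5, -0.2]
opening: 0.0855
finger_force: 0.0
```

```bash
python3 - <<'E'
from h import *
import pickle
D=cam("wrist"); S=cam("scene");T=cam("top"); pickle.dump((D,S,T),open("d5.pkl","wb"))
s=bot.read_state();print(s["time_s"],s["tcp_pos"],s["orientation"],s["ft_force"],s["opening"])
save("pics/w5.png",np.hstack([cv2.resize(D[0][60:324,225:417],None,fx=2.083,fy=2.083,interpolation=cv2.INTER_CUBIC),cv2.resize(S[0][120:252,220:316],(400,550),interpolation=cv2.INTER_CUBIC)]))
E
```

```text
10.65 [0.45072867 0.17358452 0.17746554] [[ 2.99409500e-01  9.54122025e-01 -2.26122465e-03]
 [ 9.54123762e-01 -2.99411694e-01 -6.95600779e-04]
 [-1.34072513e-03 -1.94921869e-03 -9.99997201e-01]] [-0.58996599 -0.2667534   0.42659084] 0.08523526506701835
```

View pics/w5.png

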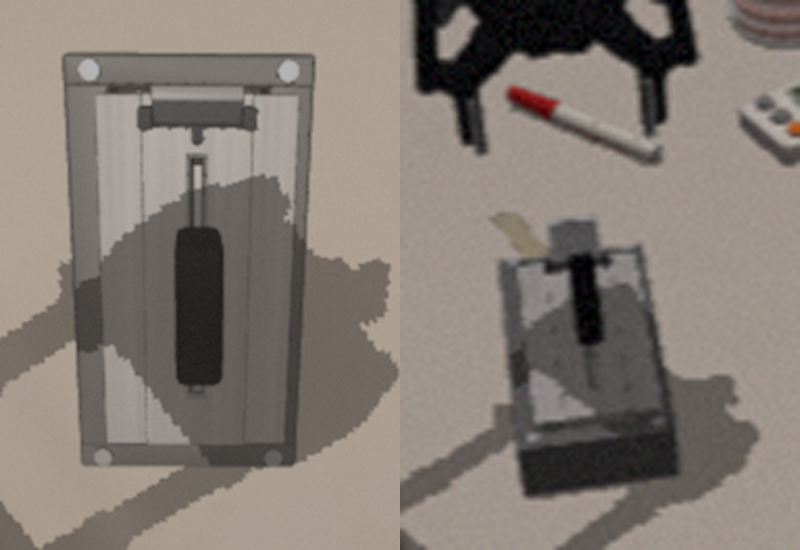

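The scraper is seated upright, with both blade ends showing in the slot. The keeper is still open at the +y end, near crop (197,105). I'll shut the fingers and move outside the keeper.

Call:
apply_moves(
  dp=[
    [2.4,0,0],
    [4,0,0],
    [3.2,0,0],
    [0,0,0],
    [0,0,3],
    [0,0,4],
    [0,0,3],
    [0,0,1.2],
    [0,0,0],
    [0,0,0],
  ],
  dr=[
    [0,0,0],
    [0,0,0],
    [0,0,0],
    [0,0,0],
    [0,0,0],
    [0,0,0],
    [0,0,0],
    [0,0,0],
    [0,0,0],
    [0,0,0],
  ],
  jaw=[0,0,0,0,0,0,0,0,0,0],
)

```text
time_s: 11.65
tcp_pos: [0.4805, 0.2653, 0.068]
orientation: [[0.3, 0.954, 0.001], [0.954, -0.3, 0.0], [0.001, 0.001, -1.0]]
ft_force: [-0.3, -0.2, -0.3]
opening: -0.0
finger_force: 0.0
```

```bash
python3 - <<'E'
from h import *
s=bot.read_state();C=np.array([.4513,.1737,0]);R=s["orientation"]
print(s["time_s"],s["tcp_pos"],(s["tcp_pos"]-C)@R,s["opening"],s["ft_force"])
E
```

```text
11.65 [0.48054636 0.26527249 0.0680337 ] [ 0.09617982  0.00052774 -0.06796041] -4.9031994640145134e-05 [-0.30433331 -0.24695254 -0.3292636 ]
```

Clear of the keeper and at the right height, so I'll swing it over in −x steps.

Call:
apply_moves(
  dp=[
    [-0.6,0,0],
    [-0.6,0,0],
    [-0.6,0,0],
    [-0.4,0,0],
    [-0.4,0,0],
    [-0.4,0,0],
    [-0.3,0,0],
    [-0.3,0,0],
  ],
  dr=[
    [0,0,0],
    [0,0,0],
    [0,0,0],
    [0,0,0],
    [0,0,0],
    [0,0,0],
    [0,0,0],
    [0,0,0],
  ],
  jaw=[0,0,0,0,0,0,0,0],
)

```text
time_s: 12.45
tcp_pos: [0.4691, 0.2308, 0.0667]
orientation: [[0.299, 0.954, -0.0], [0.954, -0.299, -0.0], [-0.0, -0.0, -1.0]]
ft_force: [-0.1, 0.5, 0.5]
opening: 0.0003
finger_force: 0.0
```

Call:
apply_moves(
  dp=[
    [0,0,-1.5],
    [-0.5,0,0],
    [-0.5,0,0],
    [0,0,0.3],
    [0,0,0.3],
    [0,0,0.2],
    [0,0,0.2],
    [0,0,0],
  ],
  dr=[
    [0,0,0],
    [0,0,0],
    [0,0,0],
    [0,0,0],
    [0,0,0],
    [0,0,0],
    [0,0,0],
    [0,0,0],
  ],
  jaw=[0,0,0,0,0,0,0,0],
)

```text
time_s: 13.25
tcp_pos: [0.4662, 0.2212, 0.0717]
orientation: [[0.3, 0.954, -0.0], [0.954, -0.3, -0.001], [-0.001, -0.0, -1.0]]
ft_force: [-1.0, -0.5, 1.5]
opening: 0.0
finger_force: 1.2
```

Call:
apply_moves(
  dp=[
    [0,0,0.2],
    [0,0,0.2],
    [0,0,0.1],
    [0,0,0],
  ],
  dr=[
    [0,0,0],
    [0,0,0],
    [0,0,0],
    [0,0,0],
  ],
  jaw=[0,0,0,0],
)

```text
time_s: 13.65
tcp_pos: [0.4663, 0.2217, 0.0664]
orientation: [[0.299, 0.954, -0.0], [0.954, -0.299, 0.0], [0.0, -0.0, -1.0]]
ft_force: [1.1, 0.2, -0.2]
opening: 0.0
finger_force: 0.5
```

Call:
apply_moves(
  dp=[
    [0,0,0.2],
    [0,0,0.2],
    [0,0,0.2],
    [0,0,0],
  ],
  dr=[
    [0,0,0],
    [0,0,0],
    [0,0,0],
    [0,0,0],
  ],
  jaw=[0,0,0,0],
)

```text
time_s: 14.05
tcp_pos: [0.4658, 0.2213, 0.0599]
orientation: [[0.299, 0.954, -0.001], [0.954, -0.299, -0.0], [-0.001, -0.001, -1.0]]
ft_force: [-0.6, 0.0, -0.2]
opening: 0.0
finger_force: 0.0
```

Call:
apply_moves(
  dp=[
    [0,0,0.2],
    [0,0,0.2],
    [0,0,0.1],
    [0,0,0],
  ],
  dr=[
    [0,0,0],
    [0,0,0],
    [0,0,0],
    [0,0,0],
  ],
  jaw=[0,0,0,0],
)

```text
time_s: 14.45
tcp_pos: [0.4662, 0.2214, 0.0555]
orientation: [[0.299, 0.954, -0.0], [0.954, -0.299, -0.0], [-0.0, -0.0, -1.0]]
ft_force: [-0.2, -0.2, 1.2]
opening: -0.0003
finger_force: 0.0
```

Call:
apply_moves(
  dp=[
    [0,0,0.15],
    [0,0,0.15],
    [0,0,0.15],
    [0,0,0.1],
    [0,0,0],
  ],
  dr=[
    [0,0,0],
    [0,0,0],
    [0,0,0],
    [0,0,0],
    [0,0,0],
  ],
  jaw=[0,0,0,0,0],
)

```text
time_s: 14.95
tcp_pos: [0.4665, 0.2215, 0.0524]
orientation: [[0.299, 0.954, 0.001], [0.954, -0.299, 0.0], [0.001, 0.001, -1.0]]
ft_force: [-5.5, -1.7, 10.6]
opening: 0.0001
finger_force: 5.4
```

Contact is at z = 0.0524, which is the shut keeper's top, with 10.6 N. I'll press a little more, then retreat and check.

Call:
apply_moves(
  dp=[
    [0,0,0.1],
    [0,0,0],
    [0,0,0],
    [0,0,-1],
    [0,0,-3],
    [0,0,-4],
    [0,0,-4],
    [0,0,0],
    [0,0,0],
  ],
  dr=[
    [0,0,0],
    [0,0,0],
    [0,0,0],
    [0,0,0],
    [0,0,0],
    [0,0,0],
    [0,0,0],
    [0,0,0],
    [0,0,0],
  ],
  jaw=[0,0,0,0,0,0,0,0,0],
)

```text
time_s: 15.85
tcp_pos: [0.4669, 0.2217, 0.1706]
orientation: [[0.299, 0.954, 0.003], [0.954, -0.299, 0.001], [0.002, 0.002, -1.0]]
ft_force: [-1.2, -0.7, -1.2]
opening: 0.0
finger_force: 0.0
```

```bash
python3 - <<'E'
from h import *
D=cam("wrist"); S=cam("scene")
s=bot.read_state();print(s["time_s"],s["tcp_pos"],s["ft_force"])
save("pics/w6.png",np.hstack([cv2.resize(D[0][60:390,200:440],(400,550),interpolation=cv2.INTER_CUBIC),cv2.resize(S[0][120:252,220:316],(400,550),interpolation=cv2.INTER_CUBIC)]))
E
```

```text
15.95 [0.46580923 0.22128053 0.16777545] [ 6.14974871e-01 -2.32033982e-01 -1.55435135e-04]
```

View pics/w6.png

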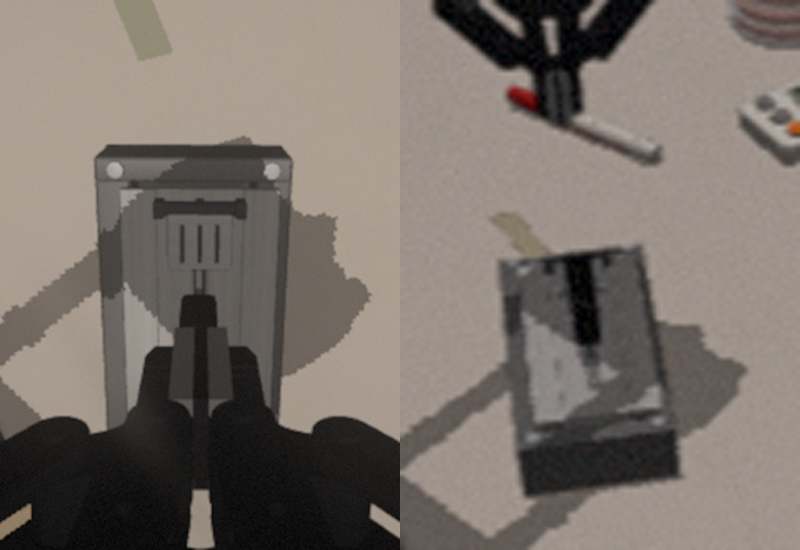

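The keeper lies flat, shut over the blade end at about crop (200,240). The scraper stands upright in the slot, and the gripper is clear. I'll hand it in.

```bash
python3 -c "
from station import bot
print(bot.job_done())"
```

```text
the job is handed in; nothing more can be done
None
```

I handed the job in at about 16 s; the judge returned no verdict. The blade seated at its expected home height, the keeper is shut flat over its end, and the arm stayed well clear of the cup, timer and coverslip box.

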